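Set the dust-extraction levers for the sander

TASK

Sanding is next: shut the saw's dust branch by moving the blue lever fully upright against its stop, and open the sander's branch by pulling the yellow lever down from upright until it lines up with the red flag beside it. Leave both levers standing there; do not shift the flag, do not push on the clear guards over the levers, and leave the other things on the bench where they are.

Things in the scene. Friction and masses are not known exactly. Their poses are not given: they have to be found in the camera images.
- yellow_unit: The sander's unit, with yellow grip, yellow guard rim and the red flag. Grey damper box bolted to the bench. Origin: on the bench below the lever axle; x points away from the robot, y left, z up. Box: x -80 to +120 mm, y -65 to +65, 45 tall; rear spigot, 76 diameter, to x +190. Axle along y at z 60; bearing blocks beside it reach z 80.
- blue_unit: The saw's unit, with blue grip and blue guard rim, no flag. Grey damper box bolted to the bench. Origin: on the bench below the lever axle; x points away from the robot, y left, z up. Box: x -80 to +120 mm, y -65 to +65, 45 tall; rear spigot, 76 diameter, to x +190. Axle along y at z 60; bearing blocks beside it reach z 80.
- yellow_lever (a joint): Yellow lever angle, rad: 0 = leaning 1.2 rad from upright towards the robot (-x of its unit), 1.2 = upright at its stop (shut, under the guard). It turns about the axle (unit's y, z 60 mm). Flat steel bar with a round yellow grip, 28 mm diameter, 82 to 140 mm from the axle. Friction (0.3 N m, 2.5 N at the grip) holds it where it is left.
- blue_lever (a joint): Blue lever angle, rad: 0 = leaning 1.2 rad from upright towards the robot (-x of its unit), 1.2 = upright at its stop (shut, under the guard). It turns about the axle (unit's y, z 60 mm). Flat steel bar with a round blue grip, 28 mm diameter, 82 to 140 mm from the axle. Friction (0.3 N m, 2.5 N at the grip) holds it where it is left.
- flag (a joint): Red flag angle, rad, about the yellow lever's axle in the same measure: the yellow lever is lined up when its value equals this one. A stiff red pointer on the unit's +y side by a white sector plate; its tab (6 mm thick) lies 33 to 55 mm left of the lever's plane, 55 to 85 mm from the axle. It must stay where it is set.
- yellow_grip (a point): Middle of the yellow grip, on the lever's centre line 120 mm from the axle; z points along the lever away from the axle, y is the unit's y.
- blue_grip (a point): Middle of the blue grip, on the lever's centre line 120 mm from the axle; z points along the lever away from the axle, y is the unit's y.
- flag_tip (a point): Outer end of the red flag, 85 mm from the axle and 44 mm to the left of the lever's plane; z points along the flag away from the axle.
- yellow_guard: Clear guard plate with a yellow front rim over the lever, same origin and axes as yellow_unit: x -12 to +115 mm, y -84 to +84, underside z 297, top 309, on two thin posts at x +100, y +-70. Do not push on it. An upright lever below it can only be gripped with the tool tilted about 30 to 45 degrees, coming from the robot's side.
- blue_guard: Clear guard plate with a blue front rim over the lever, same origin and axes as blue_unit: x -12 to +115 mm, y -84 to +84, underside z 297, top 309, on two thin posts at x +100, y +-70. Do not push on it. An upright lever below it can only be gripped with the tool tilted about 30 to 45 degrees, coming from the robot's side.
- glue: Bystander, leave it alone (sizes in mm): White glue bottle, 56 diameter, 170 tall, between the two units; origin under its centre.
- sanding_block: Bystander, leave it alone (sizes in mm): Cork sanding block, 110 x 65 x 40 tall, in front of the units; origin under its centre.
- skate_wheel: Bystander, leave it alone (sizes in mm): Green skateboard wheel lying flat, 54 diameter, 34 tall; origin under its centre.
- tape_roll: Bystander, leave it alone (sizes in mm): Roll of green tape lying flat, 100 outside, 25 tall; origin under its centre.
- screwdriver: Bystander, leave it alone (sizes in mm): Screwdriver with red handle, 200 long, lying on the right; origin under it.
- hammer: Bystander, leave it alone (sizes in mm): Hammer, 280 long, lying on the left; origin under it.
- spray_can: Bystander, leave it alone (sizes in mm): Red spray can, 66 diameter, 190 tall, on the left; origin under its centre.

How it is judged:
At the end, for the whole second after the job is handed in: The yellow lever is within 0.09 rad (5 degrees) of the red flag's angle, the blue lever is upright within 0.08 rad of its stop (above 1.12 rad), and both are at rest (angle between the z axis of yellow_grip and the z axis of flag_tip, either way round below 0.09 rad and value of joint blue_lever above 1.12 rad and velocity of joint yellow_lever between -0.05 and 0.05 rad/s and velocity of joint blue_lever between -0.05 and 0.05 rad/s); the robot touches nothing.
It fails at once if the red flag is shifted by more than 5 mm (distance of flag_tip from where it was at the start of the episode above 0.005 m).
It fails at once if a clear guard is pushed with more than 15 N (contact force between any of yellow_guard, blue_guard and anything else above 15 N).
It fails at once if a bystander is moved by more than 30 mm (distance of any of glue, sanding_block, skate_wheel, tape_roll, screwdriver, hammer, spray_can from where it was at the start of the episode above 0.03 m).
It also fails if it takes over 61 s, if anything falls off the work surface, if the arm or the gripper's body presses on something with over 40 N, if the wrist force passes 120 N, or if a joint passes its speed limit or range.

ROBOT

A 6-joint arm with a two-finger parallel gripper is mounted at the origin on the work surface. World frame = base frame: x ahead of the robot, y to its left, z up, the work surface at z = 0. Lengths are in m, angles in rad, forces in N, time in s.
With the tool pointing down it reaches from about 0.25 to 0.725 m from the base axis. Payload 4 kg.
Tool frame: the origin (TCP) lies at the very end of the fingers, on their centre line; the grasp point (between the pads) lies 19 mm behind it; z points along the fingers, y is the line along which they close (so a half turn about z gives the same grasp; the last joint's range is limited). The gripper opens to 85 mm and grips with 20 to 120 N. Pads are 22 mm wide; open, the fingers measure 114 mm over their backs; the gripper's body (76 mm by 85 mm) begins 54 mm behind the grasp point. The pads swing forward as they close: fully open they stand 13 mm farther back than shut.
Start: joints at [-1.134, 0.241, 0.005, 1.335, 0, 1.571], TCP at [0.212, -0.453, 0.231] pointing down, gripper open.
Joint ranges: [-2.72, 2.72], [-1.05, 1.87], [-1.09, 1.28], [-1.99, 2.15], [-1.42, 1.44], [-3.14, 3.14]. Speed limits (rad/s): [2.79, 2.79, 3.14, 3.14, 3.14, 3.14].

INTERFACE

Orientations are given as a unit quaternion [x, y, z, w].
In Python, from bench import observe, read_camera, camera_params, finish_job, spot_in, spot_point gives the robot as it stands. The module is installed in compiled form; this text tells all that it offers.
- The arm moves only by the tool send_rows, never from a script. Its argument "targets" is a list of rows, each a list of 2 entries, a list of its own where there are three numbers: the shift along the tool's x, y, z in m, then the turn, a rotation vector about the tool's x, y, z in rad. In form: [[[dx, dy, dz], [ax, ay, az]], ...]. A call has 1 to 8 rows; each row is the pose to reach, as a shift and turn from the pose commanded when the call began, along the tool's axes at that moment; what a row does not reach only later rows make up. A row lasts 1/10 s, in which the tool goes at most 50 mm and 8.59 degrees, less where a joint would pass 70% of its speed; a pose out of reach is approached as far as the arm can. A call with a gripper value outside its range is refused whole. "hand" is the closure, from 0 (fully open) to 1 (shut), set as the call begins (left out, the last holds). The fingers move at their own pace and stop on an object; the grip force is fixed at half the most. Time passes only in rows, so rows that repeat a pose let the fingers close. It gives the time, the measured TCP pose, the force, the opening and the grip force at its end, in the units of the state.
- observe(): the state, without advancing time (a new reading comes with each control period).
- read_camera(name): name is "scene" or "side" or "wrist"; returns the picture (420x560x3 uint8, red, green, blue); there is no depth.
- camera_params(name): a dict with "camera_matrix" (3x3 intrinsics, pixels), "world_to_cam" (4x4, takes a point from world to camera coordinates); the wrist camera has in their place "hand_eye" (4x4, takes a point from camera to tool coordinates, whose origin is the TCP and whose axes are the flange's). Camera axes: x right, y down, z forward; pixel columns grow to the right and rows downward; lengths in m; the calibration is good to about 2 mm. A picture is of the moment at which its call begins: read the wrist's pose just before it. camera_params takes no time and is no camera call.
- finish_job(): hands the job in; it is judged then, once.
Trained networks look in the newest picture that a camera, given by its name, has taken for a name from the list of things; names that differ only in an ending like _2 or _b are one class to them, and where a whole thing is asked for, a point or a joint stands for the part that bears it (a point fixed in the world has none). Each returns a list of dicts, best first, with "conf" (0 to 1); they miss things now and then, are a little off and sometimes report something else, mostly with a low value. They report only what shows in the picture. A call takes as long as a camera call.
- spot_in(camera, thing): "box" ([left, top, right, bottom] as shares, 0 to 1, of the picture: columns of its width, rows of its height, round what is visible of it).
- spot_point(camera, thing): "centre" ([row, column] as shares, 0 to 1, of the picture: columns of its width, rows of its height: a listed point, or the origin of a listed thing).
The state is a dict: "clock": time; "joint_positions": joint angles; "qvel": joint speeds; "joint_torque": joint torques, N m; "eef_pos": TCP position; "orientation": TCP orientation; "force": force on the tool from outside, world axes, zero at the start; "wrist_torque": the same for the moment, N m; "gripper_width": opening from 0.0 (shut) to 1.0 (fully open); "gripper_force": force on a finger pad.
Only numpy, scipy, OpenCV 4.12 (cv2) and the standard library are available. Lean on these libraries where they do the work, as an engineer would, in place of code of your own. Each camera call takes 0.05 s, during which the arm holds its last target. There are 200 camera calls.

## Working session

There is one attempt and no reset: what is moved stays moved. The work goes in short steps, Python scripts to look and compute and a tool call to move; the robot and the scene stay as the last step left them, time stands still between calls to the robot, and variables do not carry over. Pictures are saved under pics/ and viewed, at most 10 in all, crops included, and the job is handed in when it is done.

Besides the shell and the picture viewer there is one more tool, called after "Request:" as name(argument=value, ...), one argument or row to a line, values as JSON. send_rows: Moves the arm, as the interface text tells. Its arguments: {"type":"object","properties":{"targets":{"type":"array","items":{"type":"array"}},"hand":{"type":"number"}},"required":["targets"]}

```bash
mkdir -p pics; python3 - <<'E'
from bench import *
import cv2,numpy as np
s=observe();print(s)
for c in ("scene","side"):
    im=read_camera(c);cv2.imwrite(f"pics/{c}0.png",im[:,:,::-1])
    p=camera_params(c);print(c,np.round(p["camera_matrix"],1).tolist(),np.round(p["world_to_cam"],4).tolist())
    for t in ("yellow_grip","blue_grip","flag_tip","yellow_unit","blue_unit","glue"):
        print(t,[(round(d["conf"],2),round(d["centre"][1]*560,1),round(d["centre"][0]*420,1)) for d in spot_point(c,t)[:2]])
print(camera_params("wrist"))
E
```

```text
{'clock': 0.0, 'joint_positions': array([-1.13400130e+00,  2.41425586e-01,  3.70465047e-03,  1.33517295e+00,
        2.28158085e-06,  1.57077176e+00]), 'qvel': array([-5.73966038e-04, -5.10850181e-05, -6.53815602e-04,  3.04098302e-04,
       -4.23720138e-04,  6.19539581e-05]), 'joint_torque': array([ 1.35881477e-03, -3.72322583e+01,  2.52405310e+01,  1.69856369e-02,
        1.58967609e-04, -1.99879196e-05]), 'eef_pos': array([ 0.21125239, -0.45248384,  0.23039917]), 'orientation': array([ 9.76242708e-01,  2.16677351e-01, -2.26108435e-04, -1.02411842e-03]), 'force': array([ 0.60563656, -0.34988562, -0.18243784]), 'wrist_torque': array([0.053387  , 0.00784559, 0.02255393]), 'gripper_force': 0.0, 'gripper_width': 0.9998763294846924}
scene [[508.3, 0.0, 283.7], [0.0, 508.3, 207.9], [0.0, 0.0, 1.0]] [[0.9937, 0.111, 0.0118, -0.5481], [0.0746, -0.5812, -0.8103, 0.0453], [-0.0831, 0.8061, -0.5859, 1.5375], [0.0, 0.0, 0.0, 1.0]]
yellow_grip [(0.73, 314.8, 159.1)]
blue_grip [(0.56, 273.7, 247.1)]
flag_tip [(0.45, 308.0, 166.3)]
yellow_unit [(0.56, 320.8, 208.2)]
blue_unit [(0.95, 313.3, 291.7
[... 250 characters left out ...]
p [(0.53, 306.1, 236.8)]
flag_tip [(0.37, 268.1, 158.1)]
yellow_unit [(0.58, 289.6, 193.1)]
blue_unit [(0.7, 333.6, 262.2), (0.61, 285.7, 157.2)]
glue [(0.85, 315.9, 216.4)]
{'camera_matrix': array([[334.11199948,   0.        , 279.91534708],
       [  0.        , 334.11199948, 211.91279801],
       [  0.        ,   0.        ,   1.        ]]), 'hand_eye': array([[ 4.01090789e-04, -9.45511925e-01, -3.25587222e-01,
         8.45690705e-02],
       [ 9.99999919e-01,  3.75270999e-04,  1.42104938e-04,
        -7.89822842e-04],
       [-1.21784713e-05, -3.25587253e-01,  9.45511999e-01,
        -1.42353304e-01],
       [ 0.00000000e+00,  0.00000000e+00,  0.00000000e+00,
         1.00000000e+00]])}
```

```bash
python3 - <<'E'
import cv2,numpy as np
a=cv2.imread("pics/scene0.png")[90:350,200:460];b=cv2.imread("pics/side0.png")[90:330,200:420]
cv2.imwrite("pics/a.png",cv2.resize(a,(600,600),interpolation=cv2.INTER_CUBIC));cv2.imwrite("pics/b.png",cv2.resize(b,(550,600),interpolation=cv2.INTER_CUBIC))
E
```

```text
(no output)
```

View pics/a.png

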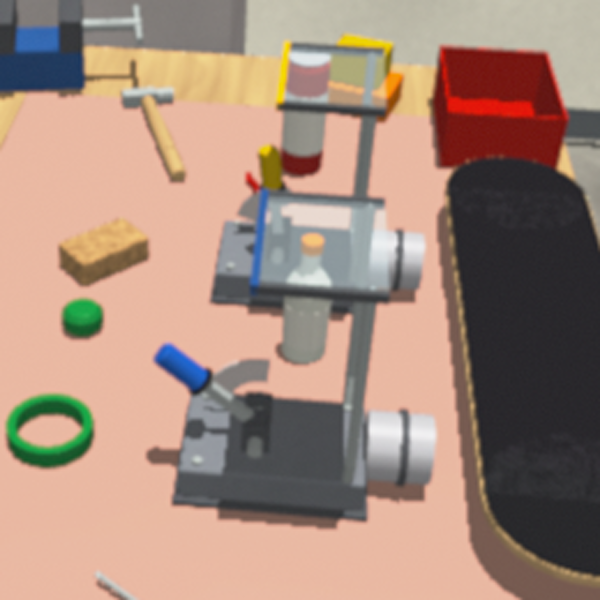

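View pics/b.png

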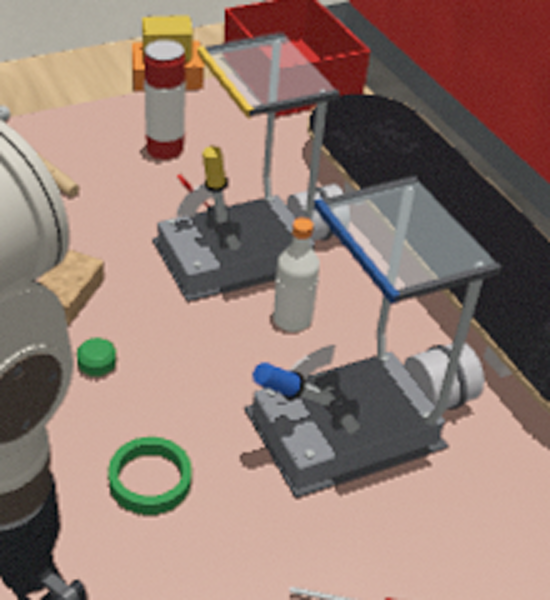

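The scene view shows the blue grip leaning towards the robot (crop about 185,368) and the yellow grip upright (270,165) with the red flag to its left (252,183). The side view agrees: blue (280,380), yellow (213,168), flag (185,182). I'll fit the unit poses from the guard corners I read off, plus colour blobs for the grips.

```bash
cat > fit.py <<'E'
from bench import *
import cv2,numpy as np
from scipy.optimize import least_squares
P={}
for c in ("scene","side"):
    p=camera_params(c);P[c]=p["camera_matrix"]@p["world_to_cam"][:3]
def proj(c,X):
    h=P[c]@np.r_[X,1];return h[:2]/h[2]
def tri(a,b):
    h=cv2.triangulatePoints(P["scene"],P["side"],np.float64(a).reshape(2,1),np.float64(b).reshape(2,1)).ravel();return h[:3]/h[3]
def unit(v,L):
    x,y,w=v;c,s=np.cos(w),np.sin(w);return np.array([x+c*L[0]-s*L[1],y+s*L[0]+c*L[1],L[2]])
def lev(q,r,y=0): return np.array([-r*np.sin(1.2-q),y,.06+r*np.cos(1.2-q)])
sc=lambda u,v:(200+u*260/600,90+v*260/600)
sd=lambda u,v:(200+u*.4,90+v*.4)
E
python3 - <<'E'
from fit import *
G=[(-.012,.084,.303),(-.012,-.084,.303),(.115,.084,.303),(.115,-.084,.303)]
obs={"blue":([(262,192),(253,288),(384,203),(387,297)],[(318,200),(397,297),(418,180),(497,267)]),
"yellow":([(285,43),(279,107),(384,50),(386,111)],[(203,48),(250,110),(283,37),(338,95)])}
rng={"blue":((100,130,60),(125,255,255)),"yellow":((22,130,60),(33,255,255)),"flag":((0,150,90),(6,255,255))}
roi={"blue":((150,340,215,395),(250,355,303,400)),"yellow":((255,143,285,190),(200,143,228,190)),"flag":((240,165,264,195),(172,168,194,195))}
ctr={}
for n in rng:
    ctr[n]=[]
    for f,r in zip(("a","b"),roi[n]):
        h=cv2.cvtColor(cv2.imread(f"pics/{f}.png"),cv2.COLOR_BGR2HSV)
        m=cv2.inRange(h,*map(np.array,rng[n]));ys,xs=np.nonzero(m[r[1]:r[3],r[0]:r[2]])
        ctr[n].append((xs.mean()+r[0],ys.mean()+r[1]))
    print(n,len(xs),np.round(ctr[n],0).tolist())
    print(n,tri(sc(*ctr[n][0]),sd(*ctr[n][1])).round(4))
for n in obs:
    A=[tri(sc(*a),sd(*b)) for a,b in zip(*obs[n])];print(np.round(A,3).tolist())
    def res(v):
        r=[]
        for i,L in enumerate(G):
            X=unit(v,L);r+=[proj("scene",X)-sc(*obs[n][0][i]),proj("side",X)-sd(*obs[n][1][i])]
        X=unit(v[:3],lev(v[3],.111)) if 0 else None
        return np.concatenate(r)
    s=least_squares(res,[.5,.1,0],loss="soft_l1");print(n,s.x.round(4),np.abs(res(s.x)).round(1))
    v=s.x;W=tri(sc(*ctr[n][0]),sd(*ctr[n][1]))
    def loc(W): 
        d=W-[v[0],v[1],0];c,q=np.cos(v[2]),np.sin(v[2]);return np.array([c*d[0]+q*d[1],-q*d[0]+c*d[1],d[2]])
    for m in ([n,"flag"] if n=="yellow" else [n]):
        L=loc(tri(sc(*ctr[m][0]),sd(*ctr[m][1])));print(m,"local",L.round(4),"r",np.hypot(L[0],L[2]-.06).round(4),"angle",1.2-np.arctan2(-L[0],L[2]-.06))
E
```

```text
blue 976 [[182.0, 367.0], [278.0, 379.0]]
blue [ 0.5615 -0.2035  0.1294]
yellow 658 [[270.0, 167.0], [214.0, 168.0]]
yellow [0.6322 0.157  0.1689]
flag 63 [[252.0, 182.0], [184.0, 182.0]]
flag [0.6071 0.204  0.1171]
[[0.634, -0.125, 0.308], [0.636, -0.291, 0.307], [0.758, -0.129, 0.307], [0.758, -0.284, 0.303]]
blue [ 0.6459 -0.2032  0.0025] [0.4 0.4 1.2 1.4 0.5 0.3 1.6 1.2 1.3 1.5 1.3 0.3 1.9 0.3 1.7 1.1]
blue local [-8.440e-02 -1.000e-04  1.294e-01] r 0.1092 angle 0.3173195701639733
[[0.64, 0.223, 0.314], [0.641, 0.073, 0.303], [0.764, 0.235, 0.304], [0.764, 0.072, 0.304]]
yellow [ 0.6515  0.157  -0.0041] [0.2 0.2 2.2 1.2 0.4 1.  0.8 1.7 0.7 0.2 0.1 0.7 0.9 0.3 0.6 0.1]
yellow local [-0.0193 -0.      0.1689] r 0.1106 angle 1.0241932989837488
flag local [-0.0446  0.0469  0.1171] r 0.0724 angle 0.5365854316733055
```

```bash
cat > mv.py <<'E'
from bench import *
import numpy as np,sys
from scipy.spatial.transform import Rotation as Ro
def Rt(tilt,yaw=0):
    s,c=np.sin(tilt),np.cos(tilt)
    return Ro.from_euler("z",yaw)*Ro.from_matrix(np.array([[-c,0,s],[0,1,0],[-s,0,-c]]))
def plan(pts):
    """pts: list of (grasp point xyz, tilt rad): rows from the present pose"""
    o=observe();R0=Ro.from_quat(o["orientation"]);p0=o["eef_pos"]
    for g,t in pts:
        R=Rt(t);p=np.array(g)+R.apply([0,0,.019])
        print([R0.inv().apply(p-p0).round(4).tolist(),(R0.inv()*R).as_rotvec().round(3).tolist()], "tcp",p.round(3))
def lev(x,y,lean,r=.117): return [x-r*np.sin(lean),y,.06+r*np.cos(lean)]
def back(g,t,d): return list(np.array(g)-d*Rt(t).apply([0,0,1]))
E
python3 - <<'E'
from mv import *
g=lev(.646,-.203,.88);t=np.radians(42)
plan([(back(g,t,.13),t)])
E
```

```text
[[0.3505, -0.1124, 0.0143], [-0.977, -0.217, -2.545]] tcp [ 0.482 -0.203  0.217]
```

Request:
send_rows(
  targets=[
    [[0.35,-0.112,0.014],[-0.977,-0.217,-2.545]],
    [[0.35,-0.112,0.014],[-0.977,-0.217,-2.545]],
    [[0.35,-0.112,0.014],[-0.977,-0.217,-2.545]],
    [[0.35,-0.112,0.014],[-0.977,-0.217,-2.545]],
    [[0.35,-0.112,0.014],[-0.977,-0.217,-2.545]],
    [[0.35,-0.112,0.014],[-0.977,-0.217,-2.545]],
    [[0.35,-0.112,0.014],[-0.977,-0.217,-2.545]],
    [[0.35,-0.112,0.014],[-0.977,-0.217,-2.545]],
  ],
  hand=0.2,
)

```text
clock: 1.5
eef_pos: [0.4845, -0.2001, 0.2177]
orientation: [0.688, 0.695, 0.001, 0.208]
force: [0.2, -0.2, -0.5]
gripper_width: 0.799
gripper_force: 0.0
```

```bash
python3 - <<'E'
from mv import *
o=observe();print(o["clock"],o["joint_positions"].round(2),o["gripper_width"],o["eef_pos"],Ro.from_quat(o["orientation"]).as_matrix().round(2).tolist())
g=lev(.646,-.203,.88);t=np.radians(42)
plan([(back(g,t,.13),t)])
E
```

```text
1.5 [-0.28  0.02 -0.38  0.8  -0.19  1.24] 0.7992924083524602 [ 0.48447061 -0.20010272  0.21773627] [[0.03, 0.96, 0.29], [0.96, 0.05, -0.28], [-0.29, 0.29, -0.91]]
[[-0.0027, -0.0032, 0.0006], [-0.541, -0.122, -1.418]] tcp [ 0.482 -0.203  0.217]
```

Request:
send_rows(
  targets=[
    [[-0.003,-0.003,0.001],[-0.541,-0.122,-1.418]],
    [[-0.003,-0.003,0.001],[-0.541,-0.122,-1.418]],
    [[-0.003,-0.003,0.001],[-0.541,-0.122,-1.418]],
    [[-0.003,-0.003,0.001],[-0.541,-0.122,-1.418]],
    [[-0.003,-0.003,0.001],[-0.541,-0.122,-1.418]],
    [[-0.003,-0.003,0.001],[-0.541,-0.122,-1.418]],
    [[-0.003,-0.003,0.001],[-0.541,-0.122,-1.418]],
    [[-0.003,-0.003,0.001],[-0.541,-0.122,-1.418]],
  ],
)

```text
clock: 2.3
eef_pos: [0.4781, -0.2063, 0.2165]
orientation: [0.163, 0.926, -0.001, 0.341]
force: [0.1, -0.2, 0.4]
gripper_width: 0.798
gripper_force: 0.0
```

```bash
python3 - <<'E'
from mv import *
g=lev(.646,-.203,.88);t=np.radians(42)
plan([(back(g,t,.13),t)])
E
```

```text
[[-0.0018, 0.0043, 0.0013], [-0.119, -0.027, -0.304]] tcp [ 0.482 -0.203  0.217]
```

Request:
send_rows(
  targets=[
    [[-0.002,0.004,0.001],[-0.119,-0.027,-0.304]],
    [[-0.002,0.004,0.001],[-0.119,-0.027,-0.304]],
    [[-0.002,0.004,0.001],[-0.119,-0.027,-0.304]],
    [[-0.002,0.004,0.001],[-0.119,-0.027,-0.304]],
  ],
)

```text
clock: 2.7
eef_pos: [0.4816, -0.2044, 0.2172]
orientation: [0.004, 0.934, -0.0, 0.358]
force: [0.0, 0.3, -0.2]
gripper_width: 0.803
gripper_force: 0.0
```

```bash
python3 - <<'E'
from mv import *
import cv2
o=observe();print(o["joint_positions"].round(2),o["eef_pos"])
im=read_camera("wrist");cv2.imwrite("pics/w1.png",im[:,:,::-1])
print(spot_point("wrist","blue_grip"))
R=Ro.from_quat(o["orientation"]);p=camera_params("wrist");H=p["hand_eye"];K=p["camera_matrix"]
for lean in (.8,.88,.95,1.05):
  for r in (.082,.12,.14):
    X=np.array(lev(.646,-.203,lean,r));c=H[:3,:3].T@(R.inv().apply(X-o["eef_pos"])-H[:3,3]);u=K@c;print(lean,r,(u[:2]/u[2]).round(0))
g=lev(.646,-.203,.88);t=np.radians(42)
plan([(back(g,t,.13),t),(g,t)])
E
```

```text
[-0.63 -0.1  -0.67  0.36  0.4  -0.49] [ 0.48156903 -0.20441756  0.21724974]
[{'centre': [0.5026, 0.5], 'conf': 0.78}]
0.8 0.082 [281. 208.]
0.8 0.12 [281. 220.]
0.8 0.14 [281. 228.]
0.88 0.082 [281. 201.]
0.88 0.12 [281. 208.]
0.88 0.14 [281. 213.]
0.95 0.082 [281. 195.]
0.95 0.12 [281. 198.]
0.95 0.14 [281. 200.]
1.05 0.082 [281. 186.]
1.05 0.12 [281. 183.]
1.05 0.14 [281. 181.]
[[0.0004, 0.0008, 0.0001], [-0.003, -0.001, -0.007]] tcp [ 0.482 -0.203  0.217]
[[0.0003, 0.0012, 0.1301], [-0.003, -0.001, -0.007]] tcp [ 0.569 -0.203  0.12 ]
```

View pics/w1.png

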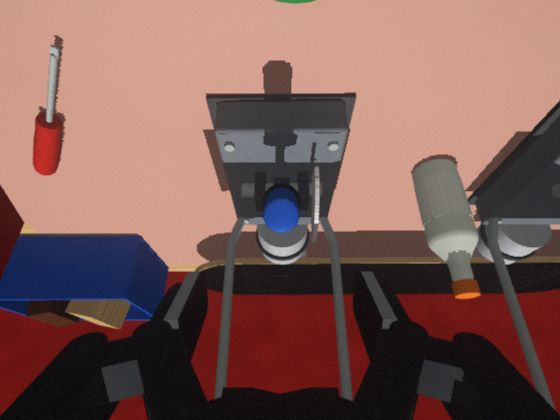

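The wrist view shows the blue grip end at (281,209), which matches the prediction of (281,208). Now I'll move in and grip.

Request:
send_rows(
  targets=[
    [[0,0.001,0.04],[0,0,-0.007]],
    [[0,0.001,0.08],[0,0,-0.007]],
    [[0,0.001,0.11],[0,0,-0.007]],
    [[0,0.001,0.128],[0,0,-0.007]],
    [[0,0.001,0.128],[0,0,-0.007]],
    [[0,0.001,0.128],[0,0,-0.007]],
  ],
)

```text
clock: 3.4
eef_pos: [0.5673, -0.2024, 0.1219]
orientation: [-0.0, 0.934, -0.001, 0.358]
force: [-0.8, -0.0, 0.4]
gripper_width: 0.8
gripper_force: 0.0
```

Request:
send_rows(
  targets=[
    [[0,0,0],[0,0,0]],
    [[0,0,0],[0,0,0]],
    [[0,0,0],[0,0,0]],
    [[0,0,0],[0,0,0]],
    [[0,0,0],[0,0,0]],
    [[0,0,0],[0,0,0]],
  ],
  hand=1,
)

```text
clock: 4.0
eef_pos: [0.5674, -0.2041, 0.1237]
orientation: [0.0, 0.933, -0.002, 0.359]
force: [-4.7, -0.8, 5.4]
gripper_width: 0.313
gripper_force: 58.4
```

```bash
python3 - <<'E'
from mv import *
o=observe();print(o["eef_pos"],o["force"],o["gripper_width"]*85)
R=Ro.from_quat(o["orientation"]);g=o["eef_pos"]-R.apply([0,0,.019]);d=g-[.646,-.203,.06]
print(g,"r",np.hypot(d[0],d[2]),"lean",np.arctan2(-d[0],d[2]))
r=np.hypot(d[0],d[2])
L=np.linspace(.9,-.02,9)[1:]
for l in L: plan([(lev(.646,-.203,l,r),np.radians(42))])
E
```

```text
[ 0.56735275 -0.20405116  0.12367951] [-4.70104383 -0.7769762   5.41053571] 26.58251403286779
[ 0.55461899 -0.20396089  0.13778069] r 0.12000135355470941 lean 0.865623948049051
[[-0.0096, 0.001, -0.0009], [-0.005, 0.001, 0.001]] tcp [ 0.574 -0.203  0.131]
[[-0.0234, 0.001, -0.0008], [-0.005, 0.001, 0.001]] tcp [ 0.584 -0.203  0.14 ]
[[-0.0371, 0.001, 0.0009], [-0.005, 0.001, 0.001]] tcp [ 0.595 -0.203  0.148]
[[-0.0505, 0.001, 0.0041], [-0.005, 0.001, 0.001]] tcp [ 0.608 -0.203  0.154]
[[-0.0634, 0.001, 0.0089], [-0.005, 0.001, 0.001]] tcp [ 0.62  -0.203  0.16 ]
[[-0.0758, 0.0011, 0.0151], [-0.005, 0.001, 0.001]] tcp [ 0.634 -0.203  0.163]
[[-0.0873, 0.0011, 0.0227], [-0.005, 0.001, 0.001]] tcp [ 0.647 -0.203  0.165]
[[-0.0979, 0.0011, 0.0315], [-0.005, 0.001, 0.001]] tcp [ 0.661 -0.203  0.166]
```

Request:
send_rows(
  targets=[
    [[-0.01,0.0,-0.001],[0,0,0]],
    [[-0.023,0.0,-0.001],[0,0,0]],
    [[-0.037,0.0,0.001],[0,0,0]],
    [[-0.05,0.0,0.004],[0,0,0]],
    [[-0.05,0.0,0.004],[0,0,0]],
  ],
)

```text
clock: 4.5
eef_pos: [0.6063, -0.2039, 0.1519]
orientation: [0.001, 0.934, -0.002, 0.357]
force: [0.1, -3.5, -3.7]
gripper_width: 0.311
gripper_force: 62.1
```

```bash
python3 - <<'E'
from mv import *
o=observe();print(o["force"],o["gripper_width"]*85)
R=Ro.from_quat(o["orientation"]);g=o["eef_pos"]-R.apply([0,0,.019]);d=g-[.646,-.203,.06]
print(g,"r",np.hypot(d[0],d[2]),"lean",np.arctan2(-d[0],d[2]))
E
```

```text
[ 0.05419507 -3.48710121 -3.67108522] 26.467419276664252
[ 0.59365191 -0.20380164  0.16603289] r 0.1182509915088255 lean 0.45859226303392414
```

Request:
send_rows(
  targets=[
    [[-0.013,0.0,0.005],[0,0,0]],
    [[-0.025,0.0,0.011],[0,0,0]],
    [[-0.037,0.0,0.0185],[0,0,0]],
    [[-0.045,0.0,0.025],[0,0,0]],
    [[-0.048,0.0,0.0275],[0,0,0]],
    [[-0.048,0.0,0.0275],[0,0,0]],
  ],
)

```text
clock: 5.1
eef_pos: [0.6605, -0.2038, 0.1635]
orientation: [0.001, 0.934, -0.002, 0.357]
force: [0.2, -3.1, -3.7]
gripper_width: 0.31
gripper_force: 58.9
```

```bash
python3 - <<'E'
from mv import *
o=observe();print(o["force"],o["gripper_width"]*85)
R=Ro.from_quat(o["orientation"]);g=o["eef_pos"]-R.apply([0,0,.019]);d=g-[.646,-.203,.06]
print(g,"r",np.hypot(d[0],d[2]),"lean",np.arctan2(-d[0],d[2]))
E
```

```text
[ 0.17381254 -3.07905278 -3.6720972 ] 26.320182555180445
[ 0.64783069 -0.20367834  0.17760497] r 0.11761921338144007 lean -0.01556520281735836
```

Request:
send_rows(
  targets=[
    [[-0.002,0,0.002],[0,0,0]],
    [[-0.004,0,0.004],[0,0,0]],
    [[-0.006,0,0.0055],[0,0,0]],
    [[-0.006,0,0.0055],[0,0,0]],
  ],
)

```text
clock: 5.5
eef_pos: [0.6682, -0.2037, 0.1631]
orientation: [0.001, 0.934, -0.002, 0.357]
force: [-2.5, -2.5, -2.3]
gripper_width: 0.31
gripper_force: 58.8
```

Request:
send_rows(
  targets=[
    [[-0.002,0,0.002],[0,0,0]],
    [[-0.003,0,0.003],[0,0,0]],
    [[-0.0045,0,0.004],[0,0,0]],
    [[-0.0045,0,0.004],[0,0,0]],
  ],
)

```text
clock: 5.9
eef_pos: [0.6688, -0.2038, 0.1628]
orientation: [0.003, 0.935, -0.001, 0.354]
force: [-40.9, -0.1, 20.8]
gripper_width: 0.309
gripper_force: 62.0
```

Request:
send_rows(
  targets=[
    [[0.003,0,-0.003],[0,0,0]],
    [[0.003,0,-0.003],[0,0,0]],
  ],
)

```text
clock: 6.1
eef_pos: [0.6684, -0.2037, 0.1631]
orientation: [0.001, 0.934, -0.002, 0.356]
force: [-12.7, -2.3, 3.2]
gripper_width: 0.312
gripper_force: 60.3
```

Request:
send_rows(
  targets=[
    [[0,0,0],[0,0,0]],
    [[0,0,0],[0,0,0]],
    [[0,0,0],[0,0,0]],
  ],
  hand=0.2,
)

```text
clock: 6.4
eef_pos: [0.6724, -0.2028, 0.1658]
orientation: [-0.001, 0.933, -0.001, 0.359]
force: [-0.5, -0.6, 0.1]
gripper_width: 0.794
gripper_force: 0.0
```

Request:
send_rows(
  targets=[
    [[0,0,-0.04],[0,0,0]],
    [[0,0,-0.08],[0,0,0]],
    [[0,0,-0.12],[0,0,0]],
    [[0,0,-0.15],[0,0,0]],
    [[0,0,-0.15],[0,0,0]],
  ],
)

```text
clock: 6.9
eef_pos: [0.5718, -0.2035, 0.282]
orientation: [-0.001, 0.932, -0.003, 0.362]
force: [0.4, -0.9, 0.8]
gripper_width: 0.802
gripper_force: 0.0
```

```bash
python3 - <<'E'
from mv import *
import cv2
o=observe();print(o["joint_positions"].round(2),o["eef_pos"])
I=[read_camera(c)[:,:,::-1] for c in("scene","side")]
cv2.imwrite("pics/scene1.png",I[0]);cv2.imwrite("pics/side1.png",I[1])
a=cv2.resize(I[0][130:330,210:400],(400,421),interpolation=2);b=cv2.resize(I[1][140:300,220:410],(400,337),interpolation=2)
b=np.vstack([b,np.zeros((84,400,3),np.uint8)])
cv2.imwrite("pics/c1.png",np.hstack([a,b]))
E
```

```text
[-0.5  -0.01 -0.43  0.48  0.33 -0.39] [ 0.57184419 -0.20348902  0.28196645]
```

View pics/c1.png

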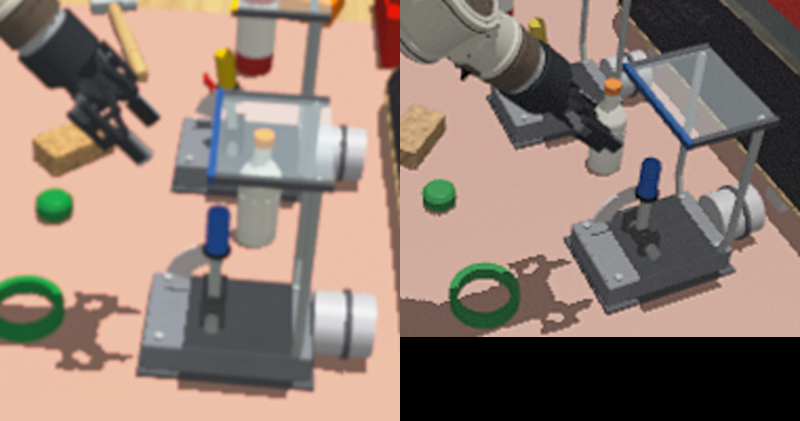

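Blue now stands upright in both views: (218,232) in the scene crop and (650,180) in the side crop. Its position calibrates what "upright" looks like.

```bash
cat > blob.py <<'E'
from fit import *
def ctr(f,lo,hi,roi):
    im=cv2.imread(f);x0,y0,x1,y1=roi;im=cv2.resize(im[y0:y1,x0:x1],None,fx=4,fy=4,interpolation=cv2.INTER_CUBIC)
    m=cv2.inRange(cv2.cvtColor(im,cv2.COLOR_BGR2HSV),np.array(lo),np.array(hi));n,l,s,c=cv2.connectedComponentsWithStats(m)
    i=1+s[1:,4].argmax();return (c[i]+.5)/4-.5+[x0,y0],s[i,4]/16
B=((100,130,40),(125,255,255));Y=((20,130,40),(35,255,255));F=((0,150,80),(7,255,255))
E
python3 - <<'E'
from blob import *
for n,col,k,r1,r2 in (("blue",B,1,(305,225,325,255),(333,208,352,240)),("yellow",Y,0,(308,150,326,176),(278,145,293,168)),("flag",F,0,(302,160,315,176),(268,155,279,170))):
    a=ctr(f"pics/scene{k}.png",*col,r1);b=ctr(f"pics/side{k}.png",*col,r2);X=tri(a[0],b[0])
    print(n,a,b,X.round(4),proj("scene",X)-a[0])
E
```

```text
blue (array([312.98768794, 240.1840672 ]), np.float64(203.6875)) (array([337.82134933, 224.63115167]), np.float64(154.9375)) [ 0.6436 -0.2023  0.1661] [ 0.27845172 -0.58786645]
yellow (array([316.9005382 , 162.01514352]), np.float64(148.0625)) (array([285.17420286, 156.87170148]), np.float64(113.6875)) [0.6312 0.1571 0.1699] [ 0.01115648 -0.02774553]
flag (array([308.81928152, 168.59274194]), np.float64(21.3125)) (array([273.4076087 , 162.51940994]), np.float64(10.0625)) [0.6064 0.2045 0.1177] [ 0.16509561 -0.40609185]
```

```bash
python3 - <<'E'
from mv import *
g=lev(.649,.157,.16);t=np.radians(42)
plan([(back(g,t,.16),t)])
E
```

```text
[[0.0238, 0.3597, -0.0273], [-0.003, 0.002, 0.002]] tcp [0.536 0.157 0.28 ]
```

Request:
send_rows(
  targets=[
    [[0.024,0.04,-0.027],[0,0,0]],
    [[0.024,0.09,-0.027],[0,0,0]],
    [[0.024,0.14,-0.027],[0,0,0]],
    [[0.024,0.19,-0.027],[0,0,0]],
    [[0.024,0.24,-0.027],[0,0,0]],
    [[0.024,0.29,-0.027],[0,0,0]],
    [[0.024,0.33,-0.027],[0,0,0]],
    [[0.024,0.36,-0.027],[0,0,0]],
  ],
)

```text
clock: 7.8
eef_pos: [0.535, 0.1614, 0.2773]
orientation: [-0.002, 0.934, -0.001, 0.357]
force: [0.4, 0.5, -0.1]
gripper_width: 0.796
gripper_force: 0.0
```

Request:
send_rows(
  targets=[
    [[0,0,0],[0,0,0]],
    [[0,0,0],[0,0,0]],
    [[0,0,0],[0,0,0]],
  ],
)

```text
clock: 8.1
eef_pos: [0.5353, 0.1568, 0.2776]
orientation: [0.0, 0.934, -0.002, 0.357]
force: [0.5, -0.3, -0.2]
gripper_width: 0.8
gripper_force: 0.0
```

```bash
cat > wr.py <<'E'
from mv import *
import cv2
p=camera_params("wrist");H=p["hand_eye"];K=p["camera_matrix"]
def wp(o,X):
    R=Ro.from_quat(o["orientation"]);c=H[:3,:3].T@(R.inv().apply(np.array(X)-o["eef_pos"])-H[:3,3]);u=K@c;return (u[:2]/u[2]).round(1)
E
python3 - <<'E'
from wr import *
o=observe();print(o["joint_positions"].round(2),o["eef_pos"])
im=read_camera("wrist");cv2.imwrite("pics/w2.png",im[:,:,::-1])
for n in("yellow_grip","flag_tip"):print([(round(d["conf"],2),d["centre"][1]*560,d["centre"][0]*420) for d in spot_point("wrist",n)])
for l in (0,.16,.3): print(l,[wp(o,lev(.649,.157,l,r)).tolist() for r in (.082,.14)])
for l in (.5,.64,.8): print("flag",l,[wp(o,lev(.649,.201,l,r)).tolist() for r in (.055,.085)])
g=lev(.649,.157,.16);t=np.radians(42)
plan([(back(g,t,.16),t),(g,t)])
E
```

```text
[ 0.44 -0.12 -0.53  0.48 -0.29  0.34] [0.53525377 0.15680539 0.27761661]
[(0.94, 281.288, 202.818)]
[(0.67, 332.30400000000003, 136.206)]
0 [[279.7, 181.1], [279.5, 234.8]]
0.16 [[279.7, 172.4], [279.5, 221.6]]
0.3 [[279.7, 163.0], [279.4, 205.6]]
flag 0.5 [[325.7, 136.5], [329.5, 148.2]]
flag 0.64 [[326.2, 128.5], [330.4, 134.9]]
flag 0.8 [[326.6, 118.9], [331.3, 118.7]]
[[-0.0014, 0.001, -0.0009], [-0.004, -0.001, -0.001]] tcp [0.536 0.157 0.28 ]
[[-0.0015, 0.0017, 0.1591], [-0.004, -0.001, -0.001]] tcp [0.643 0.157 0.161]
```

View pics/w2.png

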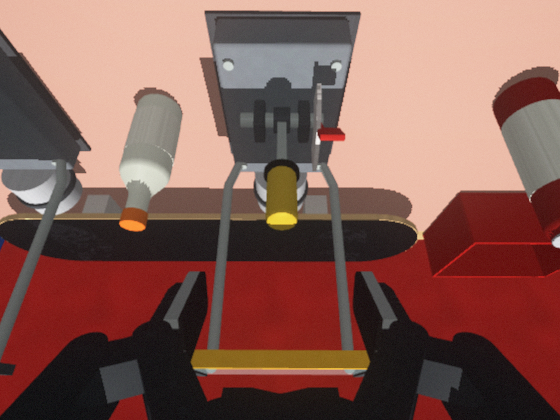

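The grip spans (282,168) to (282,222) and the flag tip sits near (333,136). That matches a lever lean of 0.16 and a flag lean of about 0.64. I'll move in and grip at a radius of 0.125.

```bash
python3 - <<'E'
from wr import *
t=np.radians(42)
plan([(lev(.649,.157,.16,.125),t)])
E
```

```text
[[-0.0059, 0.0016, 0.1524], [-0.004, -0.001, -0.001]] tcp [0.642 0.157 0.169]
```

Request:
send_rows(
  targets=[
    [[-0.006,0.001,0.04],[0,0,0]],
    [[-0.006,0.001,0.08],[0,0,0]],
    [[-0.006,0.001,0.12],[0,0,0]],
    [[-0.006,0.001,0.14],[0,0,0]],
    [[-0.006,0.001,0.152],[0,0,0]],
    [[-0.006,0.001,0.152],[0,0,0]],
    [[-0.006,0.001,0.152],[0,0,0]],
  ],
)

```text
clock: 8.95
eef_pos: [0.6417, 0.1575, 0.1709]
orientation: [0.0, 0.934, -0.001, 0.358]
force: [0.0, -0.5, -0.0]
gripper_width: 0.8
gripper_force: 0.0
```

Request:
send_rows(
  targets=[
    [[0,0,0],[0,0,0]],
    [[0,0,0],[0,0,0]],
    [[0,0,0],[0,0,0]],
    [[0,0,0],[0,0,0]],
    [[0,0,0],[0,0,0]],
    [[0,0,0],[0,0,0]],
  ],
  hand=1,
)

```text
clock: 9.55
eef_pos: [0.642, 0.1575, 0.1718]
orientation: [0.001, 0.933, -0.002, 0.359]
force: [-4.5, -1.6, 7.3]
gripper_width: 0.311
gripper_force: 59.0
```

```bash
python3 - <<'E'
from mv import *
o=observe();print(o["force"],o["gripper_width"]*85)
R=Ro.from_quat(o["orientation"]);g=o["eef_pos"]-R.apply([0,0,.019]);d=g-[.649,.157,.06]
r=np.hypot(d[0],d[2]);l=np.arctan2(-d[0],d[2]);print(g,"r",r,"lean",l)
for q in np.linspace(l,.64,6)[1:]: plan([(lev(.649,g[1],q,r),np.radians(42))])
E
```

```text
[-4.51190695 -1.57100791  7.25658208] 26.467694186987515
[0.62923566 0.15758635 0.18592881] r 0.12747036129286998 lean 0.15567853123749834
[[0.0107, 0.0001, -0.0063], [-0.004, 0.002, 0.0]] tcp [0.63  0.158 0.169]
[[0.0219, 0.0, -0.0114], [-0.004, 0.002, 0.0]] tcp [0.618 0.158 0.166]
[[0.0335, 0.0, -0.0155], [-0.004, 0.002, 0.0]] tcp [0.607 0.158 0.161]
[[0.0455, 0.0, -0.0185], [-0.004, 0.002, 0.0]] tcp [0.596 0.158 0.155]
[[0.0577, 0.0, -0.0202], [-0.004, 0.002, 0.0]] tcp [0.586 0.158 0.148]
```

Request:
send_rows(
  targets=[
    [[0.011,0,-0.006],[0,0,0]],
    [[0.022,0,-0.0115],[0,0,0]],
    [[0.0335,0,-0.0155],[0,0,0]],
    [[0.0455,0,-0.0185],[0,0,0]],
    [[0.0575,0,-0.02],[0,0,0]],
    [[0.0575,0,-0.02],[0,0,0]],
  ],
)

```text
clock: 10.15
eef_pos: [0.5851, 0.1579, 0.1467]
orientation: [-0.0, 0.934, -0.002, 0.358]
force: [-2.3, -0.6, 1.6]
gripper_width: 0.312
gripper_force: 61.1
```

```bash
python3 - <<'E'
from wr import *
o=observe();print(o["force"])
R=Ro.from_quat(o["orientation"]);g=o["eef_pos"]-R.apply([0,0,.019]);d=g-[.649,.157,.06]
print(g,"r",np.hypot(d[0],d[2]),"lean",np.arctan2(-d[0],d[2]))
I=[read_camera(c)[:,:,::-1] for c in("scene","side")]
a=cv2.resize(I[0][120:220,260:380],(390,325),interpolation=2);b=cv2.resize(I[1][120:220,230:350],(390,325),interpolation=2)
cv2.imwrite("pics/c2.png",np.hstack([a,b]))
E
```

```text
[-2.32013358 -0.61832105  1.5590353 ]
[0.57235318 0.15793099 0.16078927] r 0.12662232029472748 lean 0.6501657970151646
```

View pics/c2.png

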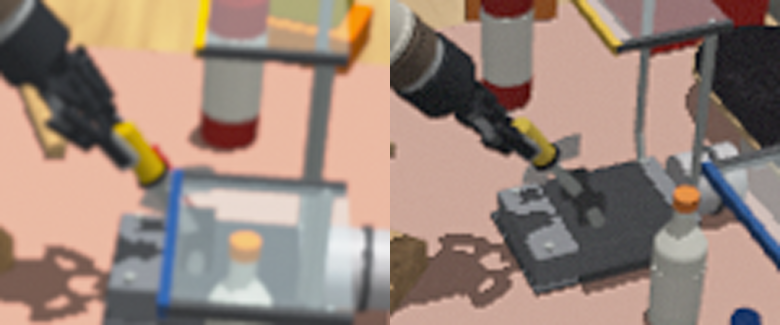

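The lever now hides the flag in both views (around (150,150) and (540,150)), so it is roughly lined up. I'll release slightly, withdraw and measure.

Request:
send_rows(
  targets=[
    [[0,0,0],[0,0,0]],
    [[0,0,0],[0,0,0]],
    [[0,0,0],[0,0,0]],
  ],
  hand=0.45,
)

```text
clock: 10.55
eef_pos: [0.5856, 0.1582, 0.1465]
orientation: [-0.0, 0.934, -0.001, 0.358]
force: [0.5, 0.2, 0.1]
gripper_width: 0.553
gripper_force: 0.0
```

Request:
send_rows(
  targets=[
    [[0,0,-0.03],[0,0,0]],
    [[0,0,-0.07],[0,0,0]],
    [[0,0,-0.11],[0,0,0]],
    [[0,0,-0.14],[0,0,0]],
    [[0,0,-0.14],[0,0,0]],
    [[0,0,-0.14],[0,0,0]],
  ],
)

```text
clock: 11.15
eef_pos: [0.4921, 0.1588, 0.2515]
orientation: [-0.0, 0.933, -0.001, 0.359]
force: [0.4, -0.2, -0.2]
gripper_width: 0.551
gripper_force: 0.0
```

```bash
python3 - <<'E'
from wr import *
o=observe();print(o["gripper_width"],o["force"],o["eef_pos"])
W=read_camera("wrist")[:,:,::-1]
for n in("yellow_grip","flag_tip"):print([(round(d["conf"],2),d["centre"][1]*560,d["centre"][0]*420) for d in spot_point("wrist",n)])
for l in (.55,.64,.73): print(l,[wp(o,lev(.649,.157,l,r)).tolist() for r in (.082,.14)],"flag",[wp(o,lev(.649,.201,l,r)).tolist() for r in (.055,.085)])
I=[read_camera(c)[:,:,::-1] for c in("scene","side")]
for n,i in zip(("scene2","side2","w3"),I+[W]):cv2.imwrite(f"pics/{n}.png",i)
a=cv2.resize(I[0][140:220,280:360],(390,390),interpolation=2);b=cv2.resize(I[1][130:210,240:320],(390,390),interpolation=2)
cv2.imwrite("pics/c3.png",np.hstack([a,b]));cv2.imwrite("pics/w3c.png",cv2.resize(W[80:260,200:400],(667,600),interpolation=2))
E
```

```text
0.5508259881318343 [ 0.39846971 -0.16325862 -0.24172066] [0.49208073 0.15883972 0.25148837]
[(0.75, 276.808, 206.09400000000002)]
[(0.94, 322.672, 185.892)]
0.55 [[277.1, 192.8], [276.5, 224.7]] flag [[320.0, 181.1], [323.3, 194.2]]
0.64 [[277.1, 185.6], [276.5, 210.8]] flag [[320.3, 176.6], [323.8, 186.8]]
0.73 [[277.1, 178.1], [276.4, 195.7]] flag [[320.5, 171.9], [324.2, 178.9]]
```

View pics/c3.png

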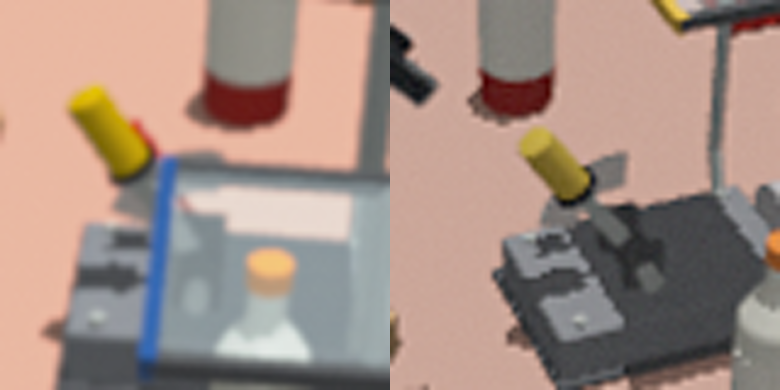

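View pics/w3c.png

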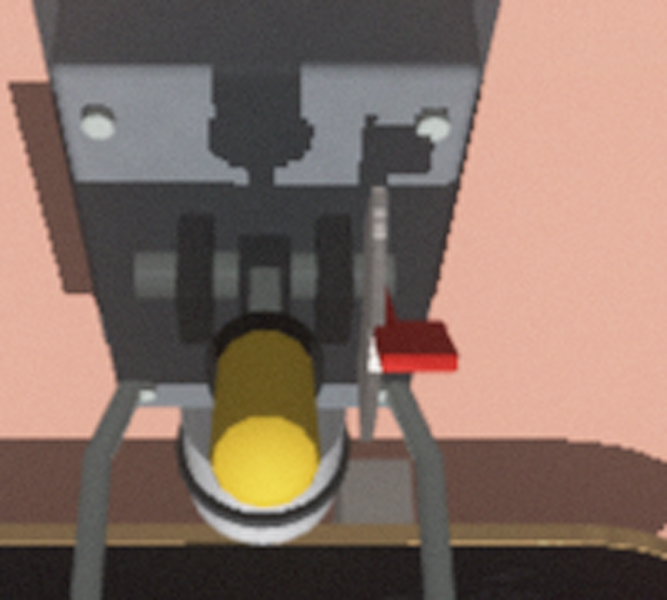

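```bash
python3 - <<'E'
from blob import *
a=ctr("pics/scene2.png",*Y,(293,155,312,180));b=ctr("pics/side2.png",*Y,(264,154,284,174));X=tri(a[0],b[0]);print(a,b,X)
X0=np.array([.6312,.1571,.1699]);F0=np.array([.6064,.2045,.1177])
for ox in(.646,.649,.652):
  f=lambda p:np.arctan2(ox-p[0],p[2]-.06)
  print(ox,"grip",f(X),"flag",f(F0),"start",f(X0), "r",np.hypot(ox-X[0],X[2]-.06))
E
```

```text
(array([302.04686282, 166.56264614]), np.float64(160.375)) (array([273.42874726, 163.37103392]), np.float64(114.25)) [0.58780343 0.1576225  0.15140858]
0.646 grip 0.5669431212576004 flag 0.6014778084843129 start 0.13386253804102416 r 0.1083622184823302
0.649 grip 0.5899504454387122 flag 0.6359719705314979 start 0.16057103661917335 r 0.11000249921943381
0.652 grip 0.6122703004005112 flag 0.6687949515628935 start 0.18705049668105983 r 0.11169928054661234
```

```bash
python3 - <<'E'
from mv import *
plan([([.51,.157,.36],.25)])
E
```

```text
[[-0.079, -0.0013, -0.0538], [-0.004, 0.48, 0.0]] tcp [0.515 0.157 0.342]
```

Request:
send_rows(
  targets=[
    [[-0.02,0,-0.05],[0,0.12,0]],
    [[-0.05,0,-0.054],[0,0.24,0]],
    [[-0.079,0,-0.054],[0,0.36,0]],
    [[-0.079,0,-0.054],[0,0.48,0]],
    [[-0.079,0,-0.054],[0,0.48,0]],
    [[-0.079,0,-0.054],[0,0.48,0]],
  ],
)

```text
clock: 12.0
eef_pos: [0.5158, 0.1582, 0.3409]
orientation: [0.001, 0.992, -0.002, 0.125]
force: [0.3, -0.1, -1.4]
gripper_width: 0.545
gripper_force: 0.0
```

```bash
python3 - <<'E'
from wr import *
o=observe();print(o["eef_pos"])
W=read_camera("wrist")[:,:,::-1]
for n in("yellow_grip","flag_tip"):print([(round(d["conf"],2),d["centre"][1]*560,d["centre"][0]*420) for d in spot_point("wrist",n)])
for l in (.55,.6,.65): print(l,[wp(o,lev(.649,.157,l,r)).tolist() for r in (.082,.14)],"flag",[wp(o,lev(.649,.201,l,r)).tolist() for r in (.055,.085)])
c=wp(o,lev(.649,.157,.6,.1)).astype(int);print(c)
x0,y0=c[0]-60,c[1]-65
print(x0,y0);cv2.imwrite("pics/w4c.png",cv2.resize(W[y0:y0+120,x0:x0+140],(700,600),interpolation=2))
E
```

```text
[0.51576476 0.15824376 0.34088237]
[(0.83, 277.87199999999996, 201.684)]
[(0.47, 320.20799999999997, 200.80200000000002), (0.46, 278.99199999999996, 201.096)]
0.55 [[278.8, 205.3], [278.4, 206.1]] flag [[314.4, 205.0], [317.0, 205.3]]
0.6 [[278.8, 201.7], [278.4, 199.0]] flag [[314.4, 202.8], [317.0, 201.6]]
0.65 [[278.8, 198.2], [278.4, 191.9]] flag [[314.4, 200.5], [317.0, 197.9]]
[278 201]
218 136
```

View pics/w4c.png

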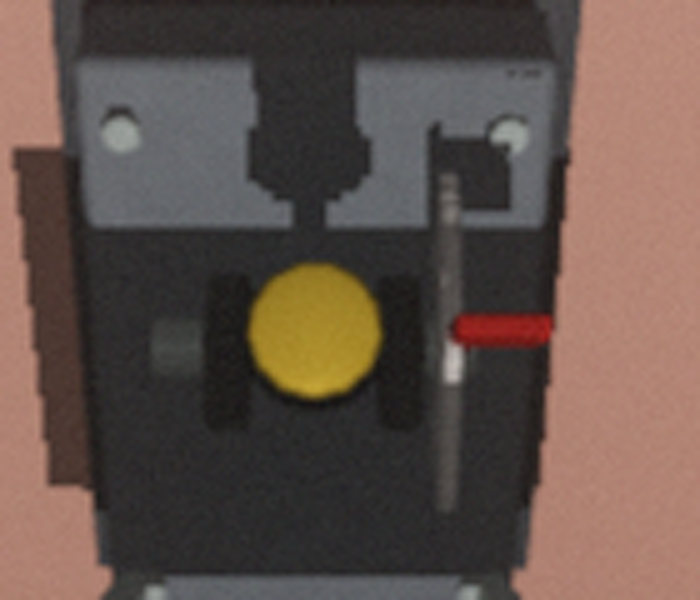

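Seen end-on, the grip centre (row 331) and the flag (row 330) lie in one plane with the camera, so they are aligned to about 0.02 rad. Blue was left against its stop. Handing in now.

```bash
python3 -c "
from bench import *
print(finish_job())"
```

```text
the job is handed in; nothing more can be done
None
```

I handed the job in with the blue lever upright against its stop and the yellow lever lined up with the red flag to about 0.02–0.045 rad by my measurements (limit 0.09); the hand-in returned no verdict.

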